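Refit the filter cover of the bench dust extractor

TASK

Refit the loose orange filter cover on the sloping face of the white dust extractor: either way round, handle outwards, both holes over the two brass pins, pressed past the spring catches until it lies flush on both sides, then let go. Feel your way on and never force it: about 15 N is enough, 80 N would crack it. Do not shift or tip over the beaker, the amber jar or the bronze vase.

Things in the scene. Friction and masses are not known exactly. Their poses are not given: they have to be found in the camera images.
- cover: Loose orange cover plate, 90 (x) by 130 (y) by 6 mm thick, about 160 g. Origin: centre of its underside; z points out of the handle side. Black handle block at the centre: 22 (x) by 50 (y) mm, 36 mm tall, its top 42 mm above the origin. Two 10 mm round through holes at x = 0, y = +50 and -50 mm. Starts flat on the bench, handle up.
- filter_face: Sloping face of the extractor, 110 (x) by 180 mm (y), dark with pale pleats. Origin: centre of the face, on its surface; z: outward normal, 30 degrees from vertical, leaning away from the robot, within 20 degrees of straight ahead; y level, x up the slope. Brass pins at x = 0, y = +50 and -50 mm stand 26 mm along z. Fitted, the cover's origin lies on this origin with its z along this z.
- pin_tip (a point): Tip of the brass pin at y = +50 mm of the face; the other stands at y = -50 mm. Pins are 8 mm in diameter and 26 mm tall; the last 2 mm taper to 6 mm.
- catch (a point): Centre of the steel spring ball (7 mm radius, 11 mm above the face) at y = +70 mm of the face; its twin is at y = -70 mm. Each bulges 2 mm over the fitted cover's end from a blue block 22 mm high beginning at 77 mm. Pushing the cover past both takes 5 to 15 N, starting with its underside some 16 mm above the face; once home, they hold it.
- extractor: White dust extractor, fixed, 180 mm wide (y). Origin: on the bench under the face's centre; x points to its back. Behind the sloping face (front edge 50 mm, back edge 105 mm over the bench) is a flat top at 105 mm, from x = 48 to 110 mm, with a black spigot of 26 mm radius at x = 79 mm, reaching 140 mm over the bench.
- beaker: Glass beaker, 68 mm across, 85 mm tall, standing on the bench; a bystander. Origin: centre of its underside.
- reagent: Amber jar with a blue cap, 56 mm across, 90 mm tall; a bystander. Origin: centre of its underside.
- bronze_vase: Small bronze vase, 80 mm across, 95 mm tall; a bystander. Origin: centre of its underside.
There are look-alikes about, which are no part of the job. Several things have the shape of the cover; the one meant has the colours described above.

How it is judged:
By the outcome, as a careful person would: the job done as asked, in the order asked, and still so for the second after the job is handed in, with the robot touching nothing.
It also fails if it takes over 48 s, if anything falls off the work surface, if the arm or the gripper's body presses on something with over 40 N, if the wrist force passes 120 N, or if a joint passes its speed limit or range.

ROBOT

A 6-joint arm with a two-finger parallel gripper is mounted at the origin on the work surface. World frame = base frame: x ahead of the robot, y to its left, z up, the work surface at z = 0. Lengths are in mm, angles in degrees, forces in N, time in s.
With the tool pointing down it reaches from about 300 to 850 mm from the base axis. Payload 4.2 kg.
Tool frame: the origin (TCP) lies midway between the tips of the shut fingers; the grasp point (between the pads) lies 19 mm behind it; z points along the fingers, y is the line along which they close (so a half turn about z gives the same grasp; the last joint's range is limited). The gripper opens to 91 mm and grips with 3 to 60 N. Pads are 32 mm wide; open, the fingers measure 118 mm over their backs; the gripper's body (76 mm by 178 mm) begins 60 mm behind the grasp point.
Start: joints at [71.963, 18.312, 89.639, -0, 72.044, -1.146], TCP at [167.068, 550.211, 213.976] pointing down, gripper open.
Joint ranges: [-177.97, 177.97], [-48.28, 115.42], [12.27, 149.76], [-77.06, 257.06], [2.81, 150.46], [-146.56, 146.56]. Speed limits (degrees/s): [147.25, 147.25, 180, 180, 180, 180].

INTERFACE

Orientations are given as [roll, pitch, yaw] about the fixed x, y, z axes, in that order (R = Rz(yaw) Ry(pitch) Rx(roll)).
In Python, from workcell import env gives the robot as it stands.
- The arm moves only by the tool send_rows, never from a script. Its argument "steps" is a list that holds one entry, the list of rows, each a list of 5 numbers: the shift along the tool's x, y, z scaled (see below), then the turn about the tool's z scaled (see below), then the opening, from 0 (shut) to 1 (fully open). In form: [[[dx, dy, dz, yaw, fingers], ...]]. A call has 1 to 5 rows; each row shifts and turns the commanded pose from where the row before left it, along the tool's axes as they then stand; what a row does not reach is not made up. The controller multiplies each number of a shift by 0.04 m and each number of a turn by 0.12 rad. A row lasts 1/12 s, in which the tool goes at most 41.7 mm and 7.16 degrees, less where a joint would pass 70% of its speed; a pose out of reach is approached as far as the arm can. A call with a number of a shift or a turn outside -1 to 1 is refused whole. A call with a gripper value outside its range is refused whole. The fingers move at their own pace and stop on an object; "squeeze" is the grip in N (left out, the last holds). Time passes only in rows, so rows that do not move let the fingers close. It gives the time, the measured TCP pose, the force, the opening and the grip force at its end, in the units of the state.
- env.state(): the state, without advancing time (a new reading comes with each control period).
- env.grab_frame(name): name is "side" or "top"; returns a dict with "pixels" (384x512x3 uint8, red, green, blue), "depth" (384x512 float32, mm along the optical axis (not along the pixel's ray), 0 where there is no reading), "intrinsics" (3x3 intrinsics, pixels), "cam_to_world" (4x4, takes a point from camera to world coordinates). Camera axes: x right, y down, z forward; pixel columns grow to the right and rows downward; lengths in mm; the calibration is good to about 2 mm. A picture is of the moment at which its call begins.
- env.job_done(): hands the job in; it is judged then, once.
The state is a dict: "time_s": time; "qpos": joint angles; "qvel": joint speeds; "effort": joint torques, N m; "ee_pos": TCP position; "ee_rot": TCP orientation; "force": force on the tool from outside, world axes, zero at the start; "torque": the same for the moment, N m; "gripper_width": finger opening in mm; "gripper_force": force on a finger pad.
Only numpy, scipy, OpenCV 4.12 (cv2) and the standard library are available. Lean on these libraries where they do the work, as an engineer would, in place of code of your own. Each camera call takes 0.05 s, during which the arm holds its last target. There are 200 camera calls.

## Working session

There is one attempt and no reset: what is moved stays moved. The work goes in short steps, Python scripts to look and compute and a tool call to move; the robot and the scene stay as the last step left them, time stands still between calls to the robot, and variables do not carry over. Pictures are saved under pics/ and viewed, at most 10 in all, crops included, and the job is handed in when it is done.

Besides the shell and the picture viewer there is one more tool, called after "Request:" as name(argument=value, ...) on one line, values as JSON. send_rows: Moves the arm, as the interface text tells. Shifts and turns lie within -1 to 1; 1 stands for 0.04 m of shift or 0.12 rad of turn. Its arguments: {"type":"object","properties":{"steps":{"type":"array"},"squeeze":{"type":"number"}},"required":["steps"]}

```bash
mkdir -p pics; cat > h.py <<'E'
import numpy as np, cv2
from workcell import env
from scipy.spatial.transform import Rotation as R
def grab(n):
    f=env.grab_frame(n); K=np.array(f["intrinsics"]);T=np.array(f["cam_to_world"]);d=f["depth"]
    v,u=np.mgrid[0:d.shape[0],0:d.shape[1]]
    P=np.stack([(u-K[0,2])/K[0,0]*d,(v-K[1,2])/K[1,1]*d,d],-1)@T[:3,:3].T+T[:3,3]
    return f["pixels"],P,d>0,K,T
E
python3 - <<'E'
from h import *
for n in("top","side"):
    p,P,ok,K,T=grab(n); cv2.imwrite(f"pics/{n}0.png",p[:,:,::-1]); np.savez(f"{n}0.npz",p=p,P=P,ok=ok,K=K,T=T); print(n,K.tolist(),T.round(3).tolist())
print(env.state())
E
```

```text
top [[485.44759959808266, 0.0, 261.3967715796082], [0.0, 485.44759959808266, 189.8092487572072], [0.0, 0.0, 1.0]] [[-0.093, -0.971, 0.22, 263.044], [-0.996, 0.092, -0.017, -51.95], [-0.004, -0.221, -0.975, 1360.238], [0.0, 0.0, 0.0, 1.0]]
side [[352.6108966596099, 0.0, 252.79390379921395], [0.0, 352.6108966596099, 190.92078112347664], [0.0, 0.0, 1.0]] [[0.943, -0.215, 0.254, 267.521], [-0.333, -0.572, 0.75, -789.567], [-0.016, -0.792, -0.61, 669.168], [0.0, 0.0, 0.0, 1.0]]
{'time_s': 0.1, 'qpos': array([ 7.19638372e+01,  1.83455914e+01,  8.96999552e+01,  6.27784308e-04,
        7.20427713e+01, -1.14562449e+00]), 'qvel': array([-0.04912915, -0.01917123, -0.26209187, -0.03020648,  0.00356595,
        0.09939238]), 'effort': array([ 3.40864335e-04, -4.13332343e+01, -2.32509935e+01,  7.29813287e-02,
        4.21598239e-02, -7.33121919e-05]), 'ee_pos': array([166.91582653, 549.76692211, 213.22462034]), 'ee_rot': array([-1.79911712e+02, -2.36257437e-03,  1.63109266e+02]), 'force': array([ 0.06078366, -0.44608428,  0.06899308]), 'torque': array([0.03695619, 0.01243107, 0.02571328]), 'gripper_force': 0.0, 'gripper_width': 90.89072478965359}
```

View pics/top0.png

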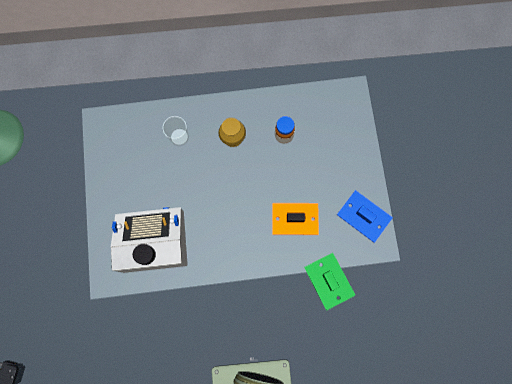

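View pics/side0.png

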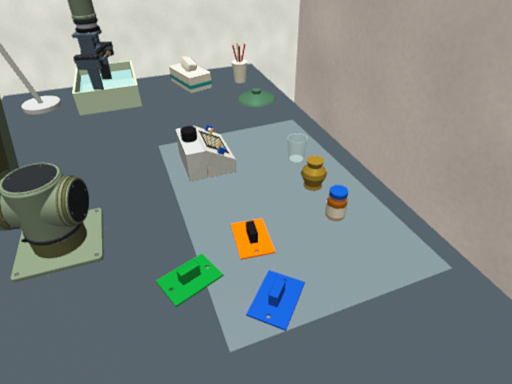

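The top view shows the orange cover at about (295,218). The extractor is at about (148,240), with its face on the far side and its spigot toward the robot. The bystanders are along y≈130 px. The tool can't be tilted, so I'll grip the handle by its ends, pivot the cover in the pads against the fixed spigot, and then fit it. Next I'll measure.

```bash
cat > m.py <<'E'
from h import *
def ray_plane(uv,K,T,n,c):
    uv=np.atleast_2d(uv).astype(float); d=np.c_[(uv[:,0]-K[0,2])/K[0,0],(uv[:,1]-K[1,2])/K[1,1],np.ones(len(uv))]@T[:3,:3].T
    o=T[:3,3]; return o+d*((c-o@n)/(d@n))[:,None]
for n in("top","side"):
    z=np.load(n+"0.npz");p,P,ok,K,T=[z[k] for k in("p","P","ok","K","T")]
    hsv=cv2.cvtColor(p,cv2.COLOR_RGB2HSV); up=np.array([0,0,1.])
    m=((hsv[...,0]<22)&(hsv[...,0]>8)&(hsv[...,1]>230)&(hsv[...,2]>200)).astype(np.uint8)
    m=cv2.morphologyEx(m,cv2.MORPH_CLOSE,np.ones((3,3)))
    cs,_=cv2.findContours(m,cv2.RETR_EXTERNAL,cv2.CHAIN_APPROX_NONE); c=max(cs,key=cv2.contourArea)
    g=ray_plane(c[:,0],K,T,up,6.); r=cv2.minAreaRect(g[:,:2].astype(np.float32)); print(n,"cover",r, cv2.boxPoints(r).round(1).tolist())
    M=np.zeros_like(m);cv2.drawContours(M,[c],-1,1,-1); Z=P[...,2]
    h=(M>0)&(hsv[...,2]<60); q=P[h&(Z>36)]; 
    if len(q): print(" handle top",len(q),q.mean(0).round(1)); 
    print(" cover z",np.median(P[(M>0)&(m>0)][:,2]).round(1))
    # white extractor & features
    def blobs(mask,name,amin=6):
        k,l,s,ce=cv2.connectedComponentsWithStats(mask.astype(np.uint8))
        for i in range(1,k):
            if s[i,4]>=amin:
                Q=P[(l==i)&ok]; print(" ",name,s[i,4],ce[i].round(1),np.median(Q,0).round(1) if len(Q) else "")
    blobs((hsv[...,0]>105)&(hsv[...,0]<125)&(hsv[...,1]>200)&(hsv[...,2]>90),"blue")
    blobs((hsv[...,0]>10)&(hsv[...,0]<28)&(hsv[...,1]>120)&(hsv[...,2]>90),"brass")
    x0,y0,x1,y1=(100,195,195,280) if n=="top" else (165,115,245,190)
    cv2.imwrite(f"pics/{n}crop.png",cv2.resize(p[y0:y1,x0:x1,::-1],None,fx=7,fy=7,interpolation=cv2.INTER_CUBIC)[:600,:800])
    print(" spig",P[(Z>132)&(Z<150)&(hsv[...,2]<70)&(P[...,0]<800)&(P[...,0]>250)&(P[...,1]>150)&(P[...,1]<450)].mean(0))
E
python3 m.py
```

```text
top cover ((477.3189697265625, -162.17884826660156), (125.3250503540039, 82.80889129638672), 84.6175537109375) [[430.20001220703125, -220.6999969482422], [512.7000122070312, -228.39999389648438], [524.4000244140625, -103.69999694824219], [442.0, -95.9000015258789]]
 handle top 105 [ 476.3 -160.5   42.1]
 cover z 6.5
  blue 234 [284.9 125. ] [ 726.  -155.2   90.1]
  blue 1228 [364.3 215.6] [ 466.2 -355.     6.9]
  blue 26 [175.6 220.7] [484.7 159.2  96.3]
  blue 31 [113.9 226.7] [484.1 321.5  97.5]
  brass 557 [231.6 131.6] [724.2  -7.   74.1]
  brass 60 [284.  133.4] [ 709.5 -151.6   62.3]
  brass 1300 [294.6 218.8] [ 473.4 -159.9    6.4]
  brass 26 [164.  221.1] [489.1 190.3  93.3]
  brass 24 [126.3 225.2] [487.3 290.1  93. ]
 spig [402.93454204 238.26476783 140.28250058]
side cover ((474.4995422363281, -162.34732055664062), (128.0771942138672, 86.69940948486328), 84.28884887695312) [[425.0, -221.8000030517578], [511.29998779296875, -230.39999389648438], [524.0, -102.9000015258789], [437.70001220703125, -94.30000305175781]]
 cover z 6.6
  blue 8 [207.4 126.9] [479.  320.7  94.2]
  blue 28 [221.6 150.1] [487.  157.8  88.9]
  blue 194 [338.5 192. ] [ 722.3 -162.3   90. ]
  blue 1948 [275.9 299.5] [ 458.1 -366.8    6.9]
  brass 7 [238.  50.] [787.7 926.8 161.9]
  brass 14 [210.9 131.4] [485.6 290.6  88.9]
  brass 15 [218.9 144.2] [487.9 192.1  93.4]
  brass 133 [314.9 160.4] [730.1  -9.3  95.5]
  brass 297 [313.7 173.3] [718.1 -27.   62.4]
  brass 52 [311.9 187.1] [719.6 -25.    7.5]
  brass 143 [336.7 203.3] [ 711.6 -174.3   61. ]
  brass 1029 [251.9 239.5] [ 465.9 -175.7    6.7]
 spig [399.55529415 233.38654944 139.47265066]
```

View pics/topcrop.png

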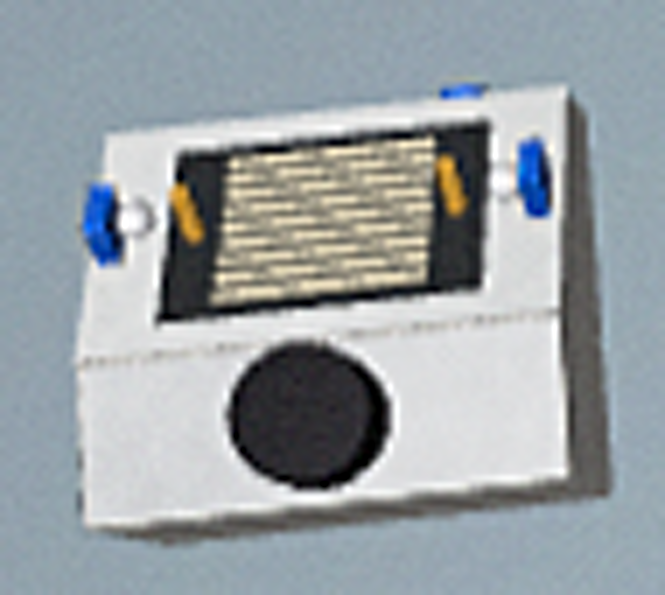

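View pics/sidecrop.png

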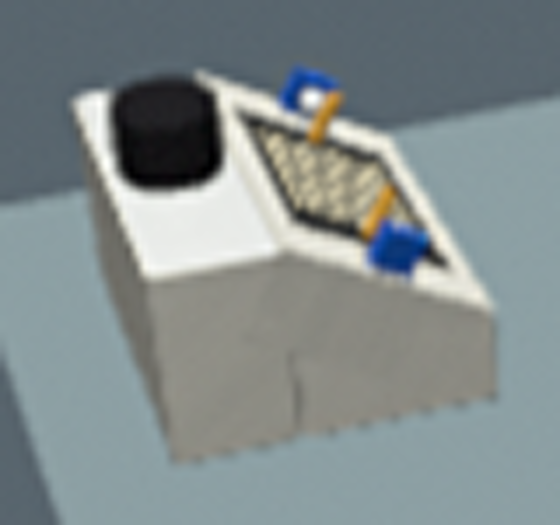

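```bash
cat > f.py <<'E'
from m import ray_plane
from h import *
Ps=[]
for n in("top","side"):
    z=np.load(n+"0.npz");p,P,ok,K,T=[z[k] for k in("p","P","ok","K","T")]
    hsv=cv2.cvtColor(p,cv2.COLOR_RGB2HSV)
    m=ok&(P[...,0]>442)&(P[...,0]<520)&(P[...,1]>150)&(P[...,1]<330)&(P[...,2]>50)&(P[...,2]<108)
    Q=P[m]; 
    for _ in range(8):
        c=Q.mean(0); w=np.linalg.svd(Q-c,full_matrices=False)[2][2]; w*=np.sign(w[2]); r=(P[m]-c)@w; Q=P[m][abs(r)<2]
    print(n,"plane n",w.round(4),"tilt",np.degrees(np.arccos(w[2])).round(2),"yaw",np.degrees(np.arctan2(w[1],w[0])).round(2),len(Q),"z at x=482,y=240:",(c[2]-((482-c[0])*w[0]+(240-c[1])*w[1])/w[2]).round(2))
    br=((hsv[...,0]>10)&(hsv[...,0]<28)&(hsv[...,1]>120)&(hsv[...,2]>90)&m).astype(np.uint8)
    k,l,s,ce=cv2.connectedComponentsWithStats(br)
    for i in range(1,k):
        if s[i,4]<8: continue
        pt=ray_plane(ce[i],K,T,w,c@w+13)[0]-13*w
        print("  pin base from centroid",pt.round(1), "ext", s[i,:4])
    t=P[...,2]; sp=ok&(t>136)&(t<144)&(P[...,0]>360)&(P[...,0]<445)&(P[...,1]>190)&(P[...,1]<290)
    print("  spigot circ",cv2.minEnclosingCircle(P[sp][:,:2].astype(np.float32)))
    tp=P[ok&(abs(t-105)<2.5)&(P[...,0]>350)&(P[...,0]<460)&(P[...,1]>130)&(P[...,1]<340)]
    print("  top rect",cv2.minAreaRect(tp[:,:2].astype(np.float32)),np.median(tp[:,2]))
E
python3 f.py | grep -A9 -E "^(top|side) plane"
```

```text
top plane n [0.4996 0.0067 0.8662] tilt 29.97 yaw 0.77 1075 z at x=482,y=240: 79.37
  pin base from centroid [482.8 190.8  79.3] ext [162 217   5   9]
  pin base from centroid [481.  290.3  79.6] ext [125 221   4   9]
  spigot circ ((404.093505859375, 238.9626922607422), 25.626968383789062)
  top rect ((410.5867004394531, 238.74929809570312), (74.53978729248047, 179.93408203125), 0.911228597164154) 105.05425449712948
side plane n [0.5002 0.0015 0.8659] tilt 30.01 yaw 0.18 394 z at x=482,y=240: 77.39
  pin base from centroid [477.4 287.8  80. ] ext [209 128   4   8]
  pin base from centroid [482.4 198.8  77.2] ext [217 141   5   8]
  spigot circ ((398.94818115234375, 242.2867889404297), 30.27591323852539)
  top rect ((404.6361389160156, 242.1685791015625), (70.89478302001953, 185.3869171142578), 1.0678483247756958) 105.27376379976653
```

Request:
send_rows(steps=[[[0,0,0,-0.83,1],[0,0,0,-0.83,1],[-0.47,-0.85,0,0,1],[-0.47,-0.85,0,0,1],[-0.47,-0.85,0,0,1]]])

```text
time_s: 0.52
ee_pos: [213.5, 441.9, 213.1]
ee_rot: [-179.9, -0.0, 174.6]
force: [-0.6, 0.2, -0.2]
gripper_width: 91.3
gripper_force: 0.0
```

Request:
send_rows(steps=[[[-0.47,-0.85,0,0,1],[-0.47,-0.85,0,0,1],[-0.47,-0.85,0,0,1],[-0.47,-0.85,0,0,1],[-0.47,-0.85,0,0,1]]])

```text
time_s: 0.93
ee_pos: [290.8, 263.2, 213.8]
ee_rot: [-180.0, -0.0, 174.6]
force: [1.6, 0.7, 0.0]
gripper_width: 91.1
gripper_force: 0.0
```

Request:
send_rows(steps=[[[-0.47,-0.85,0,0,1],[-0.47,-0.85,0,0,1],[-0.47,-0.85,0,0,1],[-0.47,-0.85,0,0,1],[-0.47,-0.85,0,0,1]]])

```text
time_s: 1.35
ee_pos: [368.2, 85.0, 213.9]
ee_rot: [180.0, 0.0, 174.5]
force: [1.6, -0.1, 0.1]
gripper_width: 91.3
gripper_force: 0.0
```

Request:
send_rows(steps=[[[-0.47,-0.85,0,0,1],[-0.47,-0.85,0,0,1],[-0.47,-0.85,0,0,1],[-0.47,-0.85,0,0,1],[0,0,0,0,1]]])

```text
time_s: 1.77
ee_pos: [432.5, -61.1, 213.7]
ee_rot: [-179.8, 0.1, 174.2]
force: [0.9, -0.2, 0.3]
gripper_width: 90.9
gripper_force: 0.0
```

Request:
send_rows(steps=[[[-0.45,-0.8,0,0,1],[-0.45,-0.8,0,0,1],[-0.45,-0.8,0,0,1],[0,0,0.9,0,1],[0,0,0.9,0,1]]])

```text
time_s: 2.18
ee_pos: [476.8, -158.4, 142.3]
ee_rot: [-179.9, 0.3, 174.4]
force: [0.2, 0.5, -1.3]
gripper_width: 91.0
gripper_force: 0.0
```

Request:
send_rows(steps=[[[0,0,0.9,0,1],[0,0,0.5,0,1],[0,0,0,0,1]]])

```text
time_s: 2.43
ee_pos: [470.8, -154.7, 81.4]
ee_rot: [179.8, -0.6, 174.5]
force: [-0.9, 0.4, 0.6]
gripper_width: 91.3
gripper_force: 0.0
```

```bash
python3 - <<'E'
from h import *
p,P,ok,K,T=grab("side"); cv2.imwrite("pics/s1.png",cv2.resize(p[130:290,170:340,::-1],None,fx=3,fy=3))
print(env.state()["ee_pos"])
E
```

```text
[ 472.83255733 -155.38862001   83.97941714]
```

View pics/s1.png

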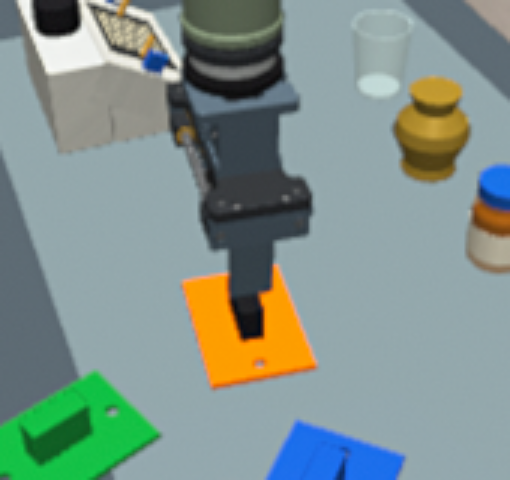

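The fingers straddle the handle, which is at about (248,315) in this crop. They sit a few mm off centre, so I'll correct that, go down and grip.

Request:
send_rows(steps=[[[-0.1,-0.15,0.0,0,1],[0,0,0.6,0,1],[0,0,0.6,0,1],[0,0,0.4,0,1],[0,0,0,0,1]]])

```text
time_s: 2.9
ee_pos: [477.9, -162.7, 21.3]
ee_rot: [180.0, -0.1, 174.5]
force: [0.3, -0.4, 0.1]
gripper_width: 91.2
gripper_force: 0.0
```

Request:
send_rows(steps=[[[0,0,0,0,0.4],[0,0,0,0,0.4],[0,0,0,0,0.4],[0,0,0,0,0.4],[0,0,0,0,0.4]]], squeeze=10)

```text
time_s: 3.32
ee_pos: [478.7, -163.0, 22.9]
ee_rot: [-180.0, 0.1, 174.5]
force: [-0.1, 0.5, 0.4]
gripper_width: 60.5
gripper_force: 0.0
```

Request:
send_rows(steps=[[[0,0,0.12,0,0.4],[0,0,0,0,0.2],[0,0,0,0,0.2],[0,0,0,0,0.2],[0,0,0,0,0.2]]], squeeze=30)

```text
time_s: 3.73
ee_pos: [477.8, -162.7, 16.9]
ee_rot: [180.0, -0.0, 174.5]
force: [-0.7, 0.0, -1.0]
gripper_width: 50.1
gripper_force: 30.0
```

Request:
send_rows(steps=[[[0,0,-0.2,0,0.2],[0,0,-0.8,0,0.2],[0,0,-0.9,0,0.2],[0,0,-0.9,0,0.2],[0,0,-0.9,0,0.2]]])

```text
time_s: 4.15
ee_pos: [477.4, -162.5, 167.1]
ee_rot: [180.0, -0.0, 174.5]
force: [-0.0, 0.2, -0.9]
gripper_width: 49.7
gripper_force: 30.0
```

Request:
send_rows(steps=[[[0,0,-0.6,-0.93,0.2],[0.1,0.3,0,0,0.2],[0.2,0.7,0,0,0.2],[0.3,0.9,0,0,0.2],[0.3,0.9,0,0,0.2]]])

```text
time_s: 4.57
ee_pos: [438.6, -50.1, 188.4]
ee_rot: [180.0, -0.1, -179.3]
force: [1.1, 1.1, -1.8]
gripper_width: 49.6
gripper_force: 30.0
```

Request:
send_rows(steps=[[[0.3,0.9,0,0,0.2],[0.3,0.9,0,0,0.2],[0.3,0.9,0,0,0.2],[0.3,0.9,0,0,0.2],[0.3,0.9,0,0,0.2]]])

```text
time_s: 4.98
ee_pos: [375.1, 129.1, 188.5]
ee_rot: [-180.0, -0.1, -179.2]
force: [0.5, 0.2, -0.8]
gripper_width: 49.7
gripper_force: 30.0
```

Request:
send_rows(steps=[[[0.3,0.9,0,0,0.2],[0.2,0.7,0,0,0.2],[0.1,0.3,0,0,0.2],[0,0,0,0,0.2],[0,0,0,0,0.2]]])

```text
time_s: 5.4
ee_pos: [351.0, 203.2, 188.5]
ee_rot: [-179.9, -0.1, -179.0]
force: [-0.5, 0.1, -1.7]
gripper_width: 49.5
gripper_force: 30.0
```

Request:
send_rows(steps=[[[0.16,0.9,0,0,0.2],[0,0,0.2,0,0.2],[0,0,0.2,0,0.2],[0,0,0.2,0,0.2],[0,0,0,0,0.2]]], squeeze=12)

```text
time_s: 5.82
ee_pos: [344.0, 237.1, 163.1]
ee_rot: [-179.8, -0.2, -179.2]
force: [-0.5, -0.0, -1.7]
gripper_width: 49.8
gripper_force: 12.0
```

Request:
send_rows(steps=[[[0,0,0.1,0,0.2],[0,0,0.1,0,0.2],[0,0,0.1,0,0.2],[0,0,0,0,0.2]]])

```text
time_s: 6.15
ee_pos: [344.9, 238.8, 152.8]
ee_rot: [-180.0, -0.0, -179.1]
force: [-0.8, -0.7, -0.7]
gripper_width: 49.9
gripper_force: 12.0
```

Request:
send_rows(steps=[[[0,0,0.1,0,0.2],[0,0,0.1,0,0.2],[0,0,0.07,0,0.2],[0,0,0,0,0.2]]])

```text
time_s: 6.48
ee_pos: [343.9, 239.1, 142.0]
ee_rot: [-180.0, -0.1, -179.1]
force: [-3.8, 0.9, 2.1]
gripper_width: 50.0
gripper_force: 12.0
```

```bash
cat > c.py <<'E'
from h import *
def cover(n,save=None,box=None):
    p,P,ok,K,T=grab(n); hsv=cv2.cvtColor(p,cv2.COLOR_RGB2HSV)
    m=((hsv[...,0]<22)&(hsv[...,0]>3)&(hsv[...,1]>200)&(hsv[...,2]>90))&ok&(P[...,2]>60)&(P[...,0]<640)
    m=cv2.erode(m.astype(np.uint8),np.ones((2,2)))>0
    k,l,s,ce=cv2.connectedComponentsWithStats(m.astype(np.uint8)); Q=P[m]
    if len(Q)>30:
        for _ in range(8):
            c=np.median(Q,0) if _==0 else Q.mean(0); w=np.linalg.svd(Q-c,full_matrices=False)[2][2]; w*=np.sign(w[2]+1e-9); Q=P[m][abs((P[m]-c)@w)<2.5]
        y=np.degrees(np.arctan2(w[1],w[0]))
        print(n,len(Q),"n",w.round(3),"tilt",np.degrees(np.arccos(w[2])).round(1),"yaw",y.round(1),"c",c.round(1))
    if save: x0,y0,x1,y1=box; cv2.imwrite(save,cv2.resize(p[y0:y1,x0:x1,::-1],None,fx=4,fy=4,interpolation=cv2.INTER_CUBIC))
    return p,P,m,K,T,ce,s
E
python3 - <<'E'
from c import *
cover("top"); cover("side","pics/s2.png",(90,60,270,200))
print(env.state()["ee_pos"],env.state()["force"])
E
```

```text
top 46 n [-0.984 -0.017  0.178] tilt 79.7 yaw -179.0 c [309.  223.8 120.3]
side 314 n [-0.35  -0.006  0.937] tilt 20.5 yaw -179.0 c [346.2 218.5 135.9]
[344.59837574 239.07802294 142.1939656 ] [-3.50041945 -0.10009679  1.64711181]
```

View pics/s2.png

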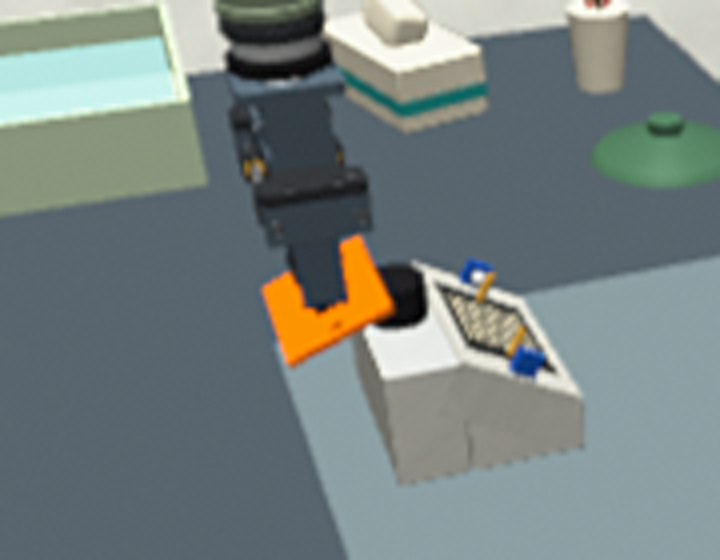

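The cover has pivoted cleanly to about 20° against the spigot, with the cover at (330,310) in the crop. I'll press down a little more.

Request:
send_rows(steps=[[[0,0,0.1,0,0.2],[0,0,0.07,0,0.2],[0,0,0,0,0.2]]])

```text
time_s: 6.83
ee_pos: [345.2, 239.2, 136.5]
ee_rot: [180.0, 0.0, -179.1]
force: [-6.1, -1.2, 11.4]
gripper_width: 49.7
gripper_force: 23.8
```

```bash
python3 - <<'E'
from c import *
cover("side")
print(env.state()["ee_pos"],env.state()["force"])
E
```

```text
side 293 n [-0.488 -0.009  0.873] tilt 29.2 yaw -178.9 c [348.4 216.8 131.4]
[345.26378314 239.23592897 136.61078812] [-6.23885079 -2.08071131 10.72611614]
```

Request:
send_rows(steps=[[[0,0,-0.1,0,0.2],[0,0,-0.3,0,0.2],[0,0,-0.7,0,0.2],[0,0,-0.7,0,0.2],[0,0,-0.5,0.5,0.2]]], squeeze=30)

```text
time_s: 7.3
ee_pos: [346.6, 239.6, 229.5]
ee_rot: [179.9, 0.2, 177.4]
force: [0.7, 0.8, -1.6]
gripper_width: 49.8
gripper_force: 38.5
```

Request:
send_rows(steps=[[[0,0,0,1,0.2],[0,0,0,1,0.2],[0,0,0,1,0.2],[0,0,0,1,0.2],[0,0,0,1,0.2]]])

```text
time_s: 7.72
ee_pos: [346.1, 239.2, 227.4]
ee_rot: [179.9, 0.1, 142.8]
force: [1.1, 0.4, -2.0]
gripper_width: 49.9
gripper_force: 38.4
```

Request:
send_rows(steps=[[[0,0,0,1,0.2],[0,0,0,1,0.2],[0,0,0,1,0.2],[0,0,0,1,0.2],[0,0,0,1,0.2]]])

```text
time_s: 8.13
ee_pos: [346.1, 239.2, 227.3]
ee_rot: [179.9, 0.0, 108.4]
force: [0.1, -0.6, -1.1]
gripper_width: 50.2
gripper_force: 38.4
```

Request:
send_rows(steps=[[[0,0,0,1,0.2],[0,0,0,1,0.2],[0,0,0,1,0.2],[0,0,0,1,0.2],[0,0,0,1,0.2]]])

```text
time_s: 8.55
ee_pos: [346.1, 239.2, 227.3]
ee_rot: [179.9, -0.0, 74.0]
force: [-0.1, 0.1, -0.7]
gripper_width: 50.2
gripper_force: 38.4
```

Request:
send_rows(steps=[[[0,0,0,1,0.2],[0,0,0,1,0.2],[0,0,0,1,0.2],[0,0,0,1,0.2],[0,0,0,1,0.2]]])

```text
time_s: 8.97
ee_pos: [346.1, 239.3, 227.3]
ee_rot: [179.9, -0.1, 39.6]
force: [-0.3, 0.6, -1.7]
gripper_width: 50.1
gripper_force: 38.4
```

Request:
send_rows(steps=[[[0,0,0,1,0.2],[0,0,0,1,0.2],[0,0,0,1,0.2],[0,0,0,1,0.2],[0,0,0,1,0.2]]])

```text
time_s: 9.38
ee_pos: [346.1, 239.3, 227.3]
ee_rot: [180.0, -0.1, 5.3]
force: [-0.6, -0.7, -2.2]
gripper_width: 49.5
gripper_force: 38.4
```

Request:
send_rows(steps=[[[0,0,0,0.68,0.2],[0,0,0,0,0.2]]])

```text
time_s: 9.55
ee_pos: [345.9, 239.2, 227.3]
ee_rot: [-180.0, -0.1, 0.8]
force: [-0.0, -0.1, -1.7]
gripper_width: 49.8
gripper_force: 38.5
```

Request:
send_rows(steps=[[[0.5,0,0,0,0.2],[0.9,0,0,0,0.2],[0.9,0,0,0,0.2],[0.9,0,0,0,0.2],[0.9,0,0.2,0,0.2]]])

```text
time_s: 9.97
ee_pos: [512.3, 242.1, 220.7]
ee_rot: [-179.9, -0.3, 1.1]
force: [0.8, 0.7, -1.4]
gripper_width: 49.8
gripper_force: 38.5
```

Request:
send_rows(steps=[[[0.3,0,0.5,0,0.2],[0,0,0.7,0,0.2],[0,0,0.5,0,0.2],[0,0,0.2,0,0.2],[0,0,0,0,0.2]]])

```text
time_s: 10.38
ee_pos: [520.2, 241.4, 141.1]
ee_rot: [179.9, 0.2, 1.0]
force: [-0.4, -0.2, -1.1]
gripper_width: 50.0
gripper_force: 38.2
```

```bash
python3 - <<'E'
from c import *
cover("side","pics/s3.png",(170,70,310,210)); cover("top","pics/t3.png",(80,150,240,290))
print(env.state()["ee_pos"],env.state()["force"])
a=cv2.imread("pics/s3.png");b=cv2.imread("pics/t3.png");cv2.imwrite("pics/c3.png",cv2.resize(np.hstack([a,b[:560]]),(800,373)))
E
```

```text
side 195 n [0.486 0.007 0.874] tilt 29.1 yaw 0.9 c [506.9 217.7 139.9]
top 101 n [ 0.504 -0.003  0.864] tilt 30.2 yaw -0.3 c [491.3 193.1 152.8]
[521.89676893 242.32409436 144.3207018 ] [ 0.76401933  0.13870215 -1.09265091]
```

View pics/c3.png

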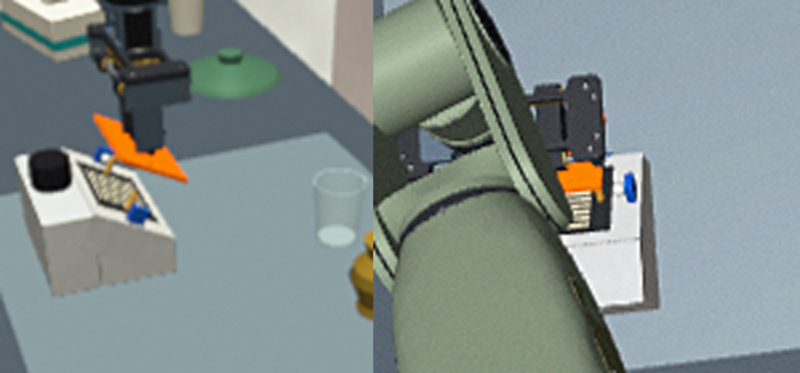

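```bash
cat > e.py <<'E'
from c import *
from m import ray_plane
psi=np.radians(0.9); n=np.array([.5*np.cos(psi),.5*np.sin(psi),.866]); O=np.array([482,240.5,78.])
ey=np.array([np.sin(psi),-np.cos(psi),0]); ux=np.cross(ey,n)  # ey toward -world y ; ux up slope
F=lambda X:np.c_[(X-O)@ux,(X-O)@ey,(X-O)@n]
tips={"side":[(220.4,142.1),(212.9,128.9)],"top":[(125.9,221.9),(163.6,217.9)]}
bases={"side":[(210.4,134.6)],"top":[(128.1,229.3),(165.7,225.4)]}
if __name__=="__main__":
  print("ux",ux)
  for nm in("side","top"):
    p,P,m,K,T,ce,s=cover(nm)
    q=lambda L,h:F(ray_plane(np.array(L)-.43,K,T,n,O@n+h)).round(1).tolist()
    print(" tips",q(tips[nm],26)," bases",q(bases[nm],0))
    h=np.median(F(P[m])[:,2]); 
    hsv=cv2.cvtColor(p,cv2.COLOR_RGB2HSV); mm=((hsv[...,0]<22)&(hsv[...,0]>3)&(hsv[...,1]>170)&(hsv[...,2]>80)&(cv2.dilate(m.astype(np.uint8),np.ones((5,5)))>0)).astype(np.uint8)
    c,_=cv2.findContours(mm,cv2.RETR_EXTERNAL,cv2.CHAIN_APPROX_NONE); c=max(c,key=cv2.contourArea)[:,0]
    X=F(ray_plane(c,K,T,n,O@n+h)); print(" h(top)",h.round(1),"u",X[:,0].min().round(1),X[:,0].max().round(1),"y",X[:,1].min().round(1),X[:,1].max().round(1))
    for y in range(-60,70,10):
        a=X[abs(X[:,1]-y)<4]
        if len(a)>1: print("   y",y,a[:,0].min().round(1),a[:,0].max().round(1))
  print(F(env.state()["ee_pos"][None]).round(1), env.state()["ee_pos"])
E
python3 e.py | grep -v -E "^ +(blue|brass)"|grep -A60 "^ux"
```

```text
ux [-0.86589316 -0.01360254  0.5       ]
side 194 n [0.482 0.001 0.876] tilt 28.8 yaw 0.2 c [509.  217.7 142.8]
 tips [[5.9, 52.9, 26.0], [3.8, -45.9, 26.0]]  bases [[-1.2, -55.5, -0.0]]
 h(top) 69.4 u -45.5 51.9 y -63.7 79.6
   y -60 9.8 45.0
   y -50 13.1 48.0
   y -40 16.4 50.9
   y -30 2.9 49.1
   y -20 -43.1 51.9
   y -10 -44.7 50.1
   y 0 -40.9 51.2
   y 10 -44.0 49.4
   y 20 -45.5 6.1
   y 30 -41.8 48.7
   y 40 -44.8 51.5
   y 50 -41.2 49.7
   y 60 -42.7 50.8
top 95 n [ 0.482 -0.025  0.876] tilt 28.9 yaw -3.0 c [493.  193.6 154.1]
 tips [[-2.3, -49.3, 26.0], [-2.0, 50.0, 26.0]]  bases [[2.0, -49.8, -0.0], [2.6, 50.4, 0.0]]
 h(top) 70.9 u 9.1 52.0 y 21.8 66.3
   y 20 19.6 23.0
   y 30 11.0 44.2
   y 40 9.1 45.6
   y 50 9.8 46.0
   y 60 18.0 51.7
[[-1.2 -1.4 78.5]] [522.26914318 242.56470921 145.34983854]
```

Request:
send_rows(steps=[[[-0.15,0.045,0.26,0,0.2],[-0.15,0,0.26,0,0.2],[-0.08,0,0.14,0,0.2],[0,0,0,0,0.2],[0,0,0,0,0.2]]], squeeze=25)

```text
time_s: 11.0
ee_pos: [506.5, 240.3, 118.1]
ee_rot: [-180.0, -0.1, 0.9]
force: [-1.0, -0.5, -0.5]
gripper_width: 49.7
gripper_force: 32.7
```

```bash
python3 - <<'E' | grep -v -E "^ +(blue|brass)"|tail -3
from e import *
p,P,m,K,T,ce,s=cover("side","pics/s4.png",(190,90,260,180)); F1=F(P[m]); print("h",np.median(F1[:,2]))
s=env.state(); print(s["ee_pos"],F(s["ee_pos"][None]),s["force"],s["ee_rot"])
E
python3 -c "
import cv2;a=cv2.imread('pics/s4.png');cv2.imwrite('pics/s4.png',cv2.resize(a,None,fx=1.6,fy=1.6))"
```

```text
side 203 n [0.48  0.004 0.877] tilt 28.7 yaw 0.5 c [493.6 215.8 116.5]
h 38.923056943625994
[506.91030483 240.41207708 118.24992918] [[-1.44350209  0.47918613 47.309364  ]] [ 0.42088491 -0.44486624 -0.5247946 ] [-1.79943133e+02 -1.35628388e-01  9.34894226e-01]
```

View pics/s4.png

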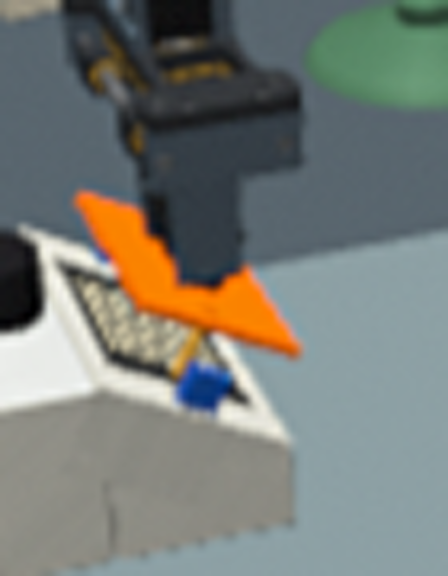

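The cover is parallel to the face and the near pin at (190,345) is just under its hole. I'll creep along the normal and watch the force.

Request:
send_rows(steps=[[[-0.025,0,0.043,0,0.2],[-0.025,0,0.043,0,0.2],[0,0,0,0,0.2]]])

```text
time_s: 11.3
ee_pos: [503.9, 239.9, 113.7]
ee_rot: [-180.0, 0.0, 0.9]
force: [-0.8, -0.9, -2.4]
gripper_width: 49.9
gripper_force: 32.7
```

Request:
send_rows(steps=[[[-0.025,0,0.043,0,0.2],[0,0,0,0,0.2]]])

```text
time_s: 11.47
ee_pos: [502.7, 239.9, 111.7]
ee_rot: [180.0, 0.0, 0.9]
force: [-0.1, -0.7, -1.6]
gripper_width: 49.8
gripper_force: 32.7
```

Request:
send_rows(steps=[[[-0.025,0,0.043,0,0.2],[0,0,0,0,0.2]]])

```text
time_s: 11.63
ee_pos: [502.7, 240.1, 110.7]
ee_rot: [-180.0, -0.1, 0.9]
force: [0.2, -0.8, 0.2]
gripper_width: 49.9
gripper_force: 32.7
```

Request:
send_rows(steps=[[[-0.025,0,0.043,0,0.2],[0,0,0,0,0.2]]])

```text
time_s: 11.8
ee_pos: [502.9, 240.2, 110.4]
ee_rot: [-179.9, -0.3, 0.9]
force: [1.7, -1.3, 7.6]
gripper_width: 49.8
gripper_force: 32.9
```

```bash
python3 - <<'E' | tail -5
from c import *
cover("side");cover("top")
s=env.state();print(s["ee_pos"],s["ee_rot"],s["force"],s["torque"])
E
```

```text
side 204 n [0.478 0.002 0.878] tilt 28.5 yaw 0.2 c [490.1 216.  108.8]
top 69 n [ 0.549 -0.082  0.832] tilt 33.7 yaw -8.5 c [472.  191.5 120.8]
[502.91531502 240.20889547 110.42683033] [-179.93008146   -0.28613321    0.93145377] [ 1.95737866 -1.57842549  7.54035573] [-0.31184462 -0.0557088  -0.00287918]
```

Request:
send_rows(steps=[[[0.013,0,-0.022,0,0.2],[-0.022,0,-0.012,0,0.2],[0,0,0,0,0.2]]])

```text
time_s: 12.15
ee_pos: [502.3, 240.3, 110.7]
ee_rot: [-179.9, -0.2, 0.9]
force: [3.6, -0.4, 3.5]
gripper_width: 49.5
gripper_force: 32.7
```

Request:
send_rows(steps=[[[-0.025,0,0.043,0,0.2],[0,0,0,0,0.2]]])

```text
time_s: 12.32
ee_pos: [502.3, 240.3, 110.5]
ee_rot: [-179.9, -0.4, 0.9]
force: [4.6, -2.8, 10.9]
gripper_width: 49.9
gripper_force: 33.0
```

```bash
cat > st.py <<'E'
from e import *
s=env.state();print("T",s["ee_pos"].round(1),"F",F(s["ee_pos"][None]).round(1),s["ee_rot"].round(2),s["force"].round(1),s["torque"].round(2), "tool-down f.n",(s["force"]@n).round(1))
E
python3 st.py|tail -1
```

```text
T [502.3 240.3 110.5] F [[-1.3  0.5 38.3]] [-179.92   -0.39    0.95] [ 4.6 -2.8 10.9] [-0.37 -0.68 -0.03] tool-down f.n 11.7
```

Request:
send_rows(steps=[[[0.013,0,-0.022,0,0.2],[0,0.03,0,0,0.2],[0,0,0,0,0.2]]])

```text
time_s: 12.57
ee_pos: [502.4, 240.0, 110.7]
ee_rot: [-179.8, -0.3, 0.9]
force: [3.5, 1.6, 6.5]
gripper_width: 49.8
gripper_force: 32.8
```

Request:
send_rows(steps=[[[-0.013,0,0.022,0,0.2],[0,0,0,0,0.2]]])

```text
time_s: 12.73
ee_pos: [502.4, 240.1, 110.5]
ee_rot: [-179.8, -0.4, 0.9]
force: [4.0, 1.9, 11.5]
gripper_width: 49.8
gripper_force: 33.0
```

```bash
python3 st.py|tail -1
```

```text
T [502.4 240.1 110.5] F [[-1.4  0.7 38.4]] [-179.81   -0.4     0.93] [ 4.   1.9 11.5] [ 0.03 -0.57  0.09] tool-down f.n 11.9
```

Request:
send_rows(steps=[[[-0.022,0,-0.012,0,0.2],[0,0,0,0,0.2]]])

```text
time_s: 12.9
ee_pos: [502.2, 240.1, 110.7]
ee_rot: [-179.8, -0.5, 0.9]
force: [6.6, 1.4, 6.9]
gripper_width: 50.0
gripper_force: 32.3
```

```bash
python3 st.py|tail -1
```

```text
T [502.2 240.1 110.7] F [[-1.1  0.7 38.4]] [-179.81   -0.49    0.94] [6.6 1.4 6.9] [ 0.07 -1.06  0.04] tool-down f.n 9.2
```

Request:
send_rows(steps=[[[0.02,0,-0.035,0,0.2],[0,0,0,0,0.2]]])

```text
time_s: 13.07
ee_pos: [501.4, 239.6, 111.1]
ee_rot: [-179.9, -0.2, 0.9]
force: [4.7, 0.3, 5.7]
gripper_width: 49.9
gripper_force: 32.3
```

Request:
send_rows(steps=[[[-0.022,0,-0.012,0,0.2],[0,0,0,0,0.2]]])

```text
time_s: 13.23
ee_pos: [500.7, 239.4, 111.5]
ee_rot: [-179.9, -0.3, 0.9]
force: [5.6, 0.8, 4.1]
gripper_width: 49.7
gripper_force: 32.2
```

Request:
send_rows(steps=[[[-0.022,0,-0.012,0,0.2],[0,0,0,0,0.2]]])

```text
time_s: 13.4
ee_pos: [499.8, 239.3, 111.9]
ee_rot: [-179.9, -0.3, 0.9]
force: [6.6, 0.7, 4.5]
gripper_width: 49.9
gripper_force: 31.8
```

```bash
python3 st.py|tail -1
```

```text
T [499.8 239.3 111.9] F [[ 1.5  1.5 38.2]] [-179.91   -0.29    0.92] [6.6 0.7 4.5] [ 0.02 -1.05 -0.04] tool-down f.n 7.2
```

```bash
cat > rect.py <<'E'
from e import *
def rect(p,K,T,h,S=3.5,ur=(-50,55),yr=(15,80)):
    u,y=np.meshgrid(np.arange(ur[1],ur[0],-1/S),np.arange(yr[0],yr[1],1/S),indexing="ij")
    X=O+u[...,None]*ux+y[...,None]*ey+h*n
    c=(X-T[:3,3])@T[:3,:3]; uv=c/c[...,2:]@K.T
    return cv2.remap(p,uv[...,0].astype(np.float32),uv[...,1].astype(np.float32),cv2.INTER_CUBIC)
if __name__=="__main__":
    L=[]
    for nm in("side","top"):
        p,P,ok,K,T=grab(nm); np.savez(nm+"1.npz",p=p,P=P,K=K,T=T); z=np.load(nm+"0.npz")
        for im,h in((p,31),(z["p"],26)):
            r=rect(im,K,T,h)[:,:,::-1].copy()
            for uu in range(-40,51,10): cv2.line(r,(0,int((55-uu)*3.5)),(6 if uu else 14,int((55-uu)*3.5)),(255,0,255),1)
            for yy in range(20,80,10): cv2.line(r,(int((yy-15)*3.5),0),(int((yy-15)*3.5),6 if yy!=50 else 14),(255,0,255),1)
            L.append(cv2.resize(r,(199,367)))
    cv2.imwrite("pics/r1.png",np.hstack(L))
E
python3 rect.py >/dev/null; python3 st.py|tail -1
```

```text
T [499.8 239.3 111.9] F [[ 1.5  1.5 38.2]] [-179.91   -0.28    0.92] [ 6.1 -0.1  5.4] [ 0.05 -1.06 -0.09] tool-down f.n 7.7
```

View pics/r1.png

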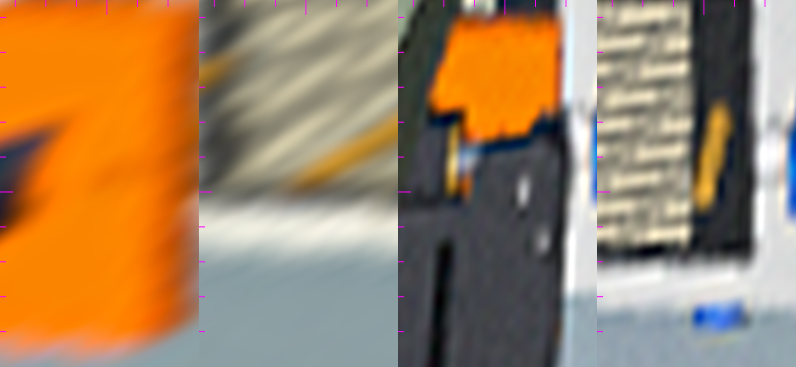

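Comparing the top-camera panels, the cover sits about 4–5 mm too far up the slope: its edge is at u≈50, where the pins put it at u≈45.5. I'll sweep down the slope with light contact.

Request:
send_rows(steps=[[[0.015,-0.03,-0.03,0,0.2],[0.044,0,0.025,0,0.2],[0.033,0,0.018,0,0.2],[0,0,0,0,0.2]]])

```text
time_s: 13.83
ee_pos: [499.6, 240.6, 109.7]
ee_rot: [-179.9, 0.3, 0.8]
force: [-2.2, 4.6, 0.9]
gripper_width: 49.7
gripper_force: 32.0
```

Request:
send_rows(steps=[[[0.022,0,0.012,0,0.2],[0,0,0,0,0.2]]])

```text
time_s: 14.0
ee_pos: [499.7, 240.7, 109.3]
ee_rot: [-179.9, 0.3, 0.9]
force: [-3.4, 4.9, 2.9]
gripper_width: 50.0
gripper_force: 32.1
```

Request:
send_rows(steps=[[[0.022,0,0.012,0,0.2],[0,0,0,0,0.2]]])

```text
time_s: 14.17
ee_pos: [499.8, 240.8, 108.9]
ee_rot: [-179.9, 0.4, 0.8]
force: [-5.8, 4.8, 5.0]
gripper_width: 50.0
gripper_force: 32.2
```

```bash
python3 st.py|tail -1
```

```text
T [499.8 240.8 108.9] F [[ 0.1 -0.  35.7]] [-179.93    0.44    0.84] [-5.8  4.8  5. ] [ 0.97  1.37 -0.07] tool-down f.n 1.5
```

It dropped in: height is down 2.5 mm and it's now laterally constrained. I'll relieve the side loads and then advance.

Request:
send_rows(steps=[[[-0.055,-0.03,-0.03,0,0.2],[0,0,0,0,0.2]]])

```text
time_s: 14.33
ee_pos: [499.2, 240.7, 109.7]
ee_rot: [179.9, 0.2, 1.0]
force: [-1.4, 1.2, -1.2]
gripper_width: 49.7
gripper_force: 31.9
```

Request:
send_rows(steps=[[[-0.025,0,0.043,0,0.2],[0,0,0,0,0.2]]])

```text
time_s: 14.5
ee_pos: [499.0, 241.0, 108.2]
ee_rot: [180.0, 0.1, 0.9]
force: [-1.3, 2.1, -1.9]
gripper_width: 49.9
gripper_force: 31.9
```

```bash
python3 st.py|tail -1
```

```text
T [499.  241.  108.2] F [[ 0.4 -0.2 34.7]] [1.7998e+02 1.3000e-01 9.0000e-01] [-1.3  2.1 -1.9] [ 0.45  0.47 -0.04] tool-down f.n -2.3
```

Request:
send_rows(steps=[[[-0.03,-0.015,0.04,0,0.2],[-0.025,0,0.043,0,0.2],[0,0,0,0,0.2]]])

```text
time_s: 14.75
ee_pos: [497.3, 241.2, 105.1]
ee_rot: [179.9, 0.1, 0.9]
force: [-1.4, 1.3, -1.2]
gripper_width: 49.7
gripper_force: 31.9
```

Request:
send_rows(steps=[[[-0.025,0,0.043,0,0.2],[0,0,0,0,0.2]]])

```text
time_s: 14.92
ee_pos: [496.5, 241.3, 103.6]
ee_rot: [180.0, 0.0, 0.9]
force: [-1.4, 0.6, -1.1]
gripper_width: 49.9
gripper_force: 31.9
```

```bash
python3 st.py|tail -1; python3 -c "
from c import *
cover('side')"
```

```text
T [496.5 241.3 103.6] F [[ 0.2 -0.6 29.4]] [1.7997e+02 3.0000e-02 9.2000e-01] [-1.4  0.6 -1.1] [ 0.06  0.32 -0.05] tool-down f.n -1.7
side 199 n [0.477 0.001 0.879] tilt 28.5 yaw 0.1 c [484.4 217.6 101.5]
```

Request:
send_rows(steps=[[[-0.025,0,0.043,0,0.2],[-0.025,0,0.043,0,0.2],[0,0,0,0,0.2]]], squeeze=40)

```text
time_s: 15.22
ee_pos: [495.7, 242.0, 101.5]
ee_rot: [-179.9, -0.1, 0.9]
force: [-1.1, 0.4, 3.5]
gripper_width: 49.6
gripper_force: 46.7
```

Request:
send_rows(steps=[[[-0.025,0,0.043,0,0.2],[0,0,0,0,0.2]]])

```text
time_s: 15.38
ee_pos: [495.6, 242.0, 101.1]
ee_rot: [-179.9, -0.3, 0.9]
force: [-0.0, -0.1, 10.4]
gripper_width: 49.3
gripper_force: 47.0
```

Request:
send_rows(steps=[[[-0.025,0,0.043,0,0.2],[0,0,0,0,0.2]]])

```text
time_s: 15.55
ee_pos: [495.0, 242.1, 100.2]
ee_rot: [-179.9, -0.4, 0.9]
force: [-0.7, -0.7, 13.9]
gripper_width: 49.8
gripper_force: 47.0
```

```bash
python3 st.py|tail -1
```

```text
T [495.  242.1 100.2] F [[-0.2 -1.4 25.7]] [-179.89   -0.36    0.91] [-0.7 -0.7 13.9] [-0.31  0.46 -0.13] tool-down f.n 11.7
```

Request:
send_rows(steps=[[[-0.044,0,-0.02,0,0.2],[-0.025,0,0.043,0,0.2],[0,0,0,0,0.2]]])

```text
time_s: 15.8
ee_pos: [492.2, 241.9, 97.2]
ee_rot: [-179.9, -0.3, 0.9]
force: [3.8, -0.1, -0.6]
gripper_width: 50.3
gripper_force: 46.5
```

Request:
send_rows(steps=[[[-0.025,0,0.043,0,0.2],[0,0,0,0,0.2]]])

```text
time_s: 15.97
ee_pos: [488.4, 241.5, 93.5]
ee_rot: [-180.0, 0.1, 0.9]
force: [1.7, 1.9, -8.5]
gripper_width: 49.9
gripper_force: 46.4
```

```bash
python3 st.py|tail -1
```

```text
T [488.4 241.5  93.5] F [[ 2.2 -0.9 16.6]] [-1.7999e+02  8.0000e-02  9.1000e-01] [ 1.7  1.9 -8.5] [ 0.54 -0.11  0.2 ] tool-down f.n -6.5
```

Request:
send_rows(steps=[[[-0.025,0,0.043,0,0.2],[-0.025,0,0.043,0,0.2],[0,0,0,0,0.2]]])

```text
time_s: 16.22
ee_pos: [486.8, 241.4, 91.0]
ee_rot: [-180.0, 0.0, 0.9]
force: [1.8, 0.8, 0.3]
gripper_width: 49.5
gripper_force: 46.8
```

```bash
python3 st.py|tail -1; python3 -c "
from c import *
cover('side');cover('top')"
```

```text
T [486.8 241.4  91. ] F [[ 2.3 -0.9 13.7]] [-1.8e+02  2.0e-02  9.0e-01] [1.8 0.8 0.3] [ 0.18  0.08 -0.07] tool-down f.n 1.1
side 142 n [0.485 0.003 0.875] tilt 29.0 yaw 0.3 c [468.6 223.8  92.3]
top 71 n [0.444 0.011 0.896] tilt 26.3 yaw 1.4 c [455.4 193.  101.3]
```

Request:
send_rows(steps=[[[-0.025,0,0.043,0,0.2],[-0.013,0,0.022,0,0.2],[0,0,0,0,0.2]]])

```text
time_s: 16.57
ee_pos: [487.2, 241.7, 90.6]
ee_rot: [-179.9, -0.2, 0.9]
force: [1.9, -1.0, 11.8]
gripper_width: 50.0
gripper_force: 47.9
```

```bash
python3 st.py|tail -1; python3 - <<'E'|tail -2
from c import *
from e import F
for nm in("side","top"):
    p,P,m,*_=cover(nm); print(nm,"h",np.median(F(P[m])[:,2]).round(1))
E
```

```text
T [487.2 241.7  90.6] F [[ 1.8 -1.1 13.6]] [-179.95   -0.24    0.93] [ 1.9 -1.  11.8] [-0.27  0.32  0.03] tool-down f.n 11.1
top 75 n [ 0.399 -0.043  0.916] tilt 23.6 yaw -6.2 c [455.2 193.9 101.3]
top h 6.5
```

Request:
send_rows(steps=[[[0.012,0,-0.02,0,0.2],[0,0,0,0,0.6],[0,0,0,0,0.6],[0,0,0,0,0.6]]], squeeze=5)

```text
time_s: 17.0
ee_pos: [487.4, 241.8, 90.3]
ee_rot: [-179.9, -0.2, 0.9]
force: [2.6, 0.2, 5.9]
gripper_width: 54.9
gripper_force: 3.4
```

```bash
python3 st.py|tail -1; python3 - <<'E'|tail -4
from c import *
from e import F
for nm in("side","top"):
    p,P,m,*_=cover(nm); print(nm,"h",np.median(F(P[m])[:,2]).round(1))
E
```

```text
T [487.4 241.8  90.3] F [[ 1.4 -1.2 13.4]] [-179.95   -0.2     0.94] [2.6 0.2 5.9] [-0.06 -0.22 -0.05] tool-down f.n 6.4
side 134 n [0.503 0.012 0.864] tilt 30.2 yaw 1.3 c [465.2 225.   93.5]
side h 5.0
top 79 n [0.494 0.002 0.869] tilt 29.6 yaw 0.2 c [455.  192.8 102.6]
top h 7.3
```

The cover now reads flush: 30° tilt and its top about 6 mm above the face in both views. I'll retract straight up.

Request:
send_rows(steps=[[[0,0,-0.1,0,0.6],[0,0,-0.4,0,0.6],[0,0,-0.9,0,0.6],[0,0,-0.9,0,0.6],[0,0,-0.9,0,0.6]]])

```text
time_s: 17.52
ee_pos: [484.3, 240.9, 217.6]
ee_rot: [179.9, 0.2, 0.9]
force: [0.3, 0.4, -0.1]
gripper_width: 54.8
gripper_force: 0.0
```

Request:
send_rows(steps=[[[-0.3,-0.8,-0.4,0,0.6],[-0.3,-0.9,0,0,0.6],[-0.3,-0.9,0,0,0.6],[-0.3,-0.9,0,0,0.6],[0,0,0,0,0.6]]])

```text
time_s: 17.93
ee_pos: [432.5, 385.6, 232.2]
ee_rot: [-179.9, 0.2, 1.2]
force: [0.4, -0.6, 0.1]
gripper_width: 54.5
gripper_force: 0.0
```

```bash
python3 - <<'E'|tail -8
from c import *
from e import F
for nm in("side","top"):
    p,P,m,*_=cover(nm,"pics/%s5.png"%nm,(100,190,200,280) if nm=="top" else (165,110,245,190)); f=F(P[m]); print(nm,"h",[np.median(f[a,2]).round(1) for a in(f[:,1]<-30,f[:,1]>30,f[:,0]>20,f[:,0]<-20)],"u",np.percentile(f[:,0],[1,99]).round(1),"y",np.percentile(f[:,1],[1,99]).round(1))
print(env.state()["ee_pos"],env.state()["force"])
a=cv2.imread("pics/side5.png");b=cv2.imread("pics/top5.png")
cv2.imwrite("pics/c5.png",np.hstack([a,cv2.resize(b,(360,320))]))
E
```

```text
brass 143 [336.7 203.3] [ 711.6 -174.3   61. ]
  brass 1029 [251.9 239.5] [ 465.9 -175.7    6.7]
 spig [399.55529415 233.38654944 139.47265066]
side 156 n [0.499 0.002 0.867] tilt 29.9 yaw 0.3 c [471.5 227.   89.7]
side h [np.float64(5.2), np.float64(4.7), np.float64(4.9), np.float64(5.1)] u [-38.8  42.6] y [-51.6  63.8]
top 617 n [0.501 0.01  0.865] tilt 30.1 yaw 1.1 c [476.  237.   89.5]
top h [np.float64(6.8), np.float64(7.0), np.float64(6.5), np.float64(6.7)] u [-39.   43.9] y [-60.8  62.9]
[434.2566452  381.07147133 232.13134389] [-0.30099522 -0.06885495  0.01704176]
```

View pics/c5.png

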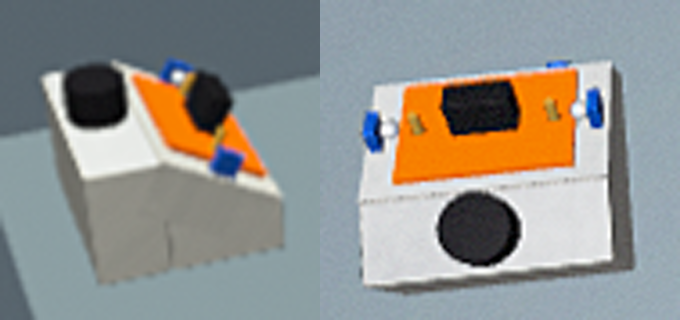

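The cover is fitted flush. Both pins show through its holes at (417,124) and (552,110) in the top crop, and both ends are at the same height. The arm is clear, so I'm handing in.

```bash
python3 -c "
from workcell import env
print(env.job_done())"
```

```text
the job is handed in; nothing more can be done
None
```

The orange cover is on both pins, past the catches and flush on both sides by camera, with the gripper released and clear; I kept the arm away from the beaker, jar and vase but did not re-measure them, and I handed in at about 18 s with no verdict returned.

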